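# Line up vases by height on the ware board

## Task

Line the four clay vases up by height for the kiln: stand one upright in the middle of each round bat on the ware board, the tallest on the bat next to the square kiln prop, stepping down to the shortest next to the mug. Set each vase down rather than dropping it, and leave the prop and the mug where they stand.

Things in the scene. Friction and masses are not known exactly. Their poses are not given: they have to be found in the camera images.
- vase_A_mid (a point): the shortest of four loose, straight-sided, open-topped round vases of plain unglazed tan clay, all 46 mm in diameter (wall 4 mm, closed flat foot, about 75 g); this one is 55 mm tall. Stands upright on the table at the start, in any of four places. The point is on its axis, half-way up (27.5 mm above the foot, as far below the rim); z points out of the mouth.
- vase_B_mid (a point): the second shortest of four loose, straight-sided, open-topped round vases of plain unglazed tan clay, all 46 mm in diameter (wall 4 mm, closed flat foot, about 95 g); this one is 75 mm tall. Stands upright on the table at the start, in any of four places. The point is on its axis, half-way up (37.5 mm above the foot, as far below the rim); z points out of the mouth.
- vase_C_mid (a point): the second tallest of four loose, straight-sided, open-topped round vases of plain unglazed tan clay, all 46 mm in diameter (wall 4 mm, closed flat foot, about 115 g); this one is 95 mm tall. Stands upright on the table at the start, in any of four places. The point is on its axis, half-way up (47.5 mm above the foot, as far below the rim); z points out of the mouth.
- vase_D_mid (a point): the tallest of four loose, straight-sided, open-topped round vases of plain unglazed tan clay, all 46 mm in diameter (wall 4 mm, closed flat foot, about 135 g); this one is 115 mm tall. Stands upright on the table at the start, in any of four places. The point is on its axis, half-way up (57.5 mm above the foot, as far below the rim); z points out of the mouth.
- bat_P_top (a point): one of four like kiln bats: fixed pale round discs, 82 mm in diameter and 12 mm thick, with a dark ring (60 mm across) drawn round the centre of the top. The four lie about 110 mm apart (95 to 125 mm) in a row along a fixed wooden ware board (130 mm wide, 720 mm long, 18 mm thick); which letter lies where in the row varies. The point is the centre of the top face, 30 mm above the table; z is up.
- bat_Q_top (a point): one of four like kiln bats: fixed pale round discs, 82 mm in diameter and 12 mm thick, with a dark ring (60 mm across) drawn round the centre of the top. The four lie about 110 mm apart (95 to 125 mm) in a row along a fixed wooden ware board (130 mm wide, 720 mm long, 18 mm thick); which letter lies where in the row varies. The point is the centre of the top face, 30 mm above the table; z is up.
- bat_R_top (a point): one of four like kiln bats: fixed pale round discs, 82 mm in diameter and 12 mm thick, with a dark ring (60 mm across) drawn round the centre of the top. The four lie about 110 mm apart (95 to 125 mm) in a row along a fixed wooden ware board (130 mm wide, 720 mm long, 18 mm thick); which letter lies where in the row varies. The point is the centre of the top face, 30 mm above the table; z is up.
- bat_S_top (a point): one of four like kiln bats: fixed pale round discs, 82 mm in diameter and 12 mm thick, with a dark ring (60 mm across) drawn round the centre of the top. The four lie about 110 mm apart (95 to 125 mm) in a row along a fixed wooden ware board (130 mm wide, 720 mm long, 18 mm thick); which letter lies where in the row varies. The point is the centre of the top face, 30 mm above the table; z is up.
- prop_mid (a point): the square kiln prop: a loose upright pale refractory block, 45 x 45 mm and 75 mm tall, standing on the ware board beyond one end of the row of bats, about 125 mm from the centre of the end bat; either end is possible. The point is its centre, half-way up. It shows from which end the row counts and must stay where it is.
- mug_mid (a point): a loose clay mug, 72 mm in diameter and 80 mm tall with a handle at the side, standing on the ware board beyond the other end of the row. The point is its centre, half-way up. It must stay where it is.
Not all that is in view belongs to the job. Leave any green look-alike of the part that bears vase_D_mid alone.

How it is judged (in metres and radians):
At the end, for the whole second after the job is handed in: All four vases stand upright (within 0.1 rad), released and at rest, each with its foot on a bat and its axis within 14 mm of that bat's centre; counted from the prop the order is tallest, second tallest, second shortest, shortest ((horizontal distance between vase_A_mid and bat_P_top below 0.014 m or horizontal distance between vase_A_mid and bat_Q_top below 0.014 m or horizontal distance between vase_A_mid and bat_R_top below 0.014 m or horizontal distance between vase_A_mid and bat_S_top below 0.014 m) and horizontal distance between vase_A_mid and prop_mid between 0.405 and 0.505 m and angle between each of vase_A_mid, vase_B_mid, vase_C_mid, vase_D_mid's own z axis and vertical below 0.1 rad and height (world z) of vase_A_mid between 0.0535 and 0.0615 m and linear speed of each of vase_A, vase_B, vase_C, vase_D below 0.02 m/s and contact force between each of vase_A, vase_B, vase_C, vase_D and the fingers below 0.1 N and (horizontal distance between vase_B_mid and bat_P_top below 0.014 m or horizontal distance between vase_B_mid and bat_Q_top below 0.014 m or horizontal distance between vase_B_mid and bat_R_top below 0.014 m or horizontal distance between vase_B_mid and bat_S_top below 0.014 m) and horizontal distance between vase_B_mid and prop_mid between 0.295 and 0.395 m and height (world z) of vase_B_mid between 0.0635 and 0.0715 m and (horizontal distance between vase_C_mid and bat_P_top below 0.014 m or horizontal distance between vase_C_mid and bat_Q_top below 0.014 m or horizontal distance between vase_C_mid and bat_R_top below 0.014 m or horizontal distance between vase_C_mid and bat_S_top below 0.014 m) and horizontal distance between vase_C_mid and prop_mid between 0.185 and 0.285 m and height (world z) of vase_C_mid between 0.0735 and 0.0815 m and (horizontal distance between vase_D_mid and bat_P_top below 0.014 m or horizontal distance between vase_D_mid and bat_Q_top below 0.014 m or horizontal distance between vase_D_mid and bat_R_top below 0.014 m or horizontal distance between vase_D_mid and bat_S_top below 0.014 m) and horizontal distance between vase_D_mid and prop_mid between 0.075 and 0.175 m and height (world z) of vase_D_mid between 0.0835 and 0.0915 m); the robot touches nothing.
It fails at once if a vase is let go in mid-air, its foot more than 25 mm above the bats ((height (world z) of vase_A_mid above 0.0825 m and contact force between vase_A and the fingers below 0.05 N) or (height (world z) of vase_B_mid above 0.0925 m and contact force between vase_B and the fingers below 0.05 N) or (height (world z) of vase_C_mid above 0.1025 m and contact force between vase_C and the fingers below 0.05 N) or (height (world z) of vase_D_mid above 0.1125 m and contact force between vase_D and the fingers below 0.05 N)).
It fails at once if the prop is shifted by more than 15 mm (distance of prop_mid from where it was at the start of the episode above 0.015 m).
It fails at once if the mug is shifted by more than 15 mm (distance of mug_mid from where it was at the start of the episode above 0.015 m).
It also fails if it takes over 102 s, if anything falls off the work surface, if the arm or the gripper's body presses on something with over 40 N, if the wrist force passes 120 N, or if a joint passes its speed limit or range.

## Robot

A 6-joint arm with a two-finger parallel gripper is mounted at the origin on the work surface. World frame = base frame: x ahead of the robot, y to its left, z up, the work surface at z = 0. Lengths are in mm, angles in rad, forces in N, time in s.
With the tool pointing down it reaches from about 350 to 875 mm from the base axis. Payload 4.2 kg.
Tool frame: the origin (TCP) lies on the mounting face of the last link; the fingertips stand 173 mm ahead of it and the grasp point (between the pads) lies 155 mm ahead of it; z points along the fingers, y is the direction in which the jaws open and shut (so a half turn about z gives the same grasp; the last joint's range is limited). The gripper opens to 85 mm and grips with 20 to 120 N. Pads are 22 mm wide; open, the fingers measure 114 mm over their backs; the gripper's body (76 mm by 85 mm) begins 54 mm behind the grasp point. The pads swing forward as they close: fully open they stand 13 mm farther back than shut.
Start: joints at [-1.013, 0.385, 0.008, 0, -1.194, -0.259], TCP at [184, -597.281, 404.712] pointing down, gripper open.
Joint ranges: [-3.14, 3.14], [-1.21, 2.06], [-1.07, 1.41], [-3.16, 2.05], [-2.99, -0.16], [-3.1, 3.1]. Speed limits (rad/s): [2.79, 2.79, 3.14, 3.14, 3.14, 3.14].

## Interface

Orientations are given as a unit quaternion [x, y, z, w].
In Python, from bench import arm gives the robot as it stands. The module is installed in compiled form; this text tells all that it offers.
- The arm moves only by the tool play_rows, never from a script. Its argument "moves" is a list of rows, each a list of 3 entries, a list of its own where there are three numbers: the shift along the world's x, y, z in units of 30 cm (1.0 is 30 cm), then the turn about the world's z in units of 30 degrees (1.0 is 30 degrees), then the gripper's target within -1 to 1 (shut at 1, half-way at 0, fully open at -1). In form: [[[x, y, z], turn, jaw], ...]. A call has 1 to 12 rows; each row is the pose to reach, as a shift and turn from the pose measured when the call began; what a row does not reach only later rows make up. A row lasts 1/8 s, in which the tool goes at most 62.5 mm and 10.7 degrees, less where a joint would pass 70% of its speed; a pose out of reach is approached as far as the arm can. A call with a number of a shift or a turn outside -1 to 1 is refused whole. A call with a gripper value outside its range is refused whole. The fingers move at their own pace and stop on an object; the grip force is fixed at half the most. Time passes only in rows, so rows that repeat a pose let the fingers close. It gives the time, the measured TCP pose, the force and the opening at its end, in the units of the state.
- arm.read_state(): the state, without advancing time (a new reading comes with each control period).
- arm.get_image(name): name is "scene" or "top"; returns a dict with "pixels" (384x512x3 uint8, red, green, blue), "vfov" (degrees; the focal length in pixels is half the picture's height over the tangent of half this angle, whatever the lens; pixels are square), "cx", "cy" (the principal point, pixels), "xyz" and "rotation" of the camera in the world. Camera axes: x right, y up, looking along -z (the intrinsics and any distortion apply to the point x, -y, -z); pixel columns grow to the right and rows downward; lengths in mm; the calibration is good to about 2 mm. A picture is of the moment at which its call begins. There is no depth.
- arm.job_done(): hands the job in, once; it reports no verdict.
Trained networks look in a picture, given as the dict that the camera call returned (one of the last four; its "shot" number tells which), for a name from the list of things; names that differ only in an ending like _2 or _b are one class to them, and where a whole thing is asked for, a point or a joint stands for the part that bears it (a point fixed in the world has none). Each returns a list of dicts, best first, with "conf" (0 to 1); they miss things now and then, are a little off and sometimes report something else, mostly with a low value. They report only what shows in the picture. A call takes as long as a camera call. They do not tell look-alikes from the thing itself.
- arm.look_for(name, picture): "centre" ([x, y, z] in mm, in world coordinates, good to about 4 mm: the middle of the surface that is visible of it).
The state is a dict: "clock": time; "joints": joint angles; "joint_vel": joint speeds; "joint_efforts": joint torques, N m; "position": TCP position; "ee_rot": TCP orientation; "contact_force": force on the tool from outside, world axes, zero at the start; "wrist_torque": the same for the moment, N m; "gripper_width": finger opening in mm.
Only numpy, scipy, OpenCV 4.12 (cv2) and the standard library are available. Lean on these libraries where they do the work, as an engineer would, in place of code of your own. Each camera call takes 0.05 s, during which the arm holds its last target.

## Working session

There is one attempt and no reset: what is moved stays moved. The work goes in short steps, Python scripts to look and compute and a tool call to move; the robot and the scene stay as the last step left them, time stands still between calls to the robot, and variables do not carry over. Pictures are saved under pics/ and viewed, and the job is handed in when it is done.

Besides the shell and the picture viewer there is one more tool, called after "Request:" as name(argument=value, ...), one argument or row to a line, values as JSON. play_rows: Moves the arm, as the interface text tells. Shifts and turns lie within -1 to 1; 1 stands for 30 cm of shift or 30 degrees of turn. Its arguments: {"type":"object","properties":{"moves":{"type":"array"}},"required":["moves"]}

```bash
mkdir -p pics; python3 - <<'E'
from bench import arm
import cv2
s=arm.read_state();print({k:s[k] for k in('clock','position','ee_rot','gripper_width','contact_force')})
for n in('scene','top'):
    p=arm.get_image(n);cv2.imwrite(f'pics/{n}0.png',p['pixels'][:,:,::-1])
    print(n,p['vfov'],p['cx'],p['cy'],p['xyz'],p['rotation'],[k for k in p])
    for o in['vase_A_mid','vase_B_mid','vase_C_mid','vase_D_mid','bat_P_top','prop_mid','mug_mid']:
        print(o,[(([round(float(v)) for v in d['centre']]),round(d['conf'],2)) for d in arm.look_for(o,p)])
E
```

```text
{'clock': 0.0, 'position': array([ 183.9703478 , -597.08840319,  403.62180185]), 'ee_rot': array([-1.48778530e-01,  9.88869933e-01,  1.07425656e-03, -2.26863521e-04]), 'gripper_width': 85.09044858055532, 'contact_force': array([-0.22442341, -0.30709154,  0.00500336])}
scene 49.60703680306836 254.38489635227933 185.76053644675503 [1247.85101799 -134.73171316  625.05089521] [0.34969687 0.29174665 0.56565781 0.68747889] ['pixels', 'vfov', 'cx', 'cy', 'xyz', 'rotation', 'shot']
vase_A_mid [([464, 73, 34], 0.86)]
vase_B_mid [([412, 196, 50], 0.93)]
vase_C_mid [([458, -78, 63], 0.57), ([588, 308, 66], 0.38), ([591, 185, 32], 0.27)]
vase_D_mid [([405, -205, 71], 0.69), ([362, -132, 73], 0.61)]
bat_P_top [([625, -25, 33], 0.69)]
prop_mid [([588, 309, 67], 0.78), ([591, 185, 32], 0.7)]
mug_mid [([674, -259, 66], 0.88)]
top 43.36034134432793 251.21796859094013 188.2143421345604 [ 438.4722944    25.03009342 1103.96175797] [-0.00820404  0.0310191   0.709138   -0.70433927] ['pixels', 'vfov', 'cx', 'cy', 'xyz', 'rotation', 'shot']
vase_A_mid [([453, 76, 7], 0.85)]
vase_B_mid [([400, 204, 35], 0.86)]
vase_C_mid [([442, -81, 37], 0.84), ([629, -132, 34], 0.55)]
vase_D_mid [([345, -135, 68], 0.93), ([386, -217, 74], 0.68)]
bat_P_top [([617, -24, 30], 0.77)]
prop_mid [([571, 313, 93], 0.59)]
mug_mid [([643, -270, 56], 0.9)]
```

View pics/scene0.png

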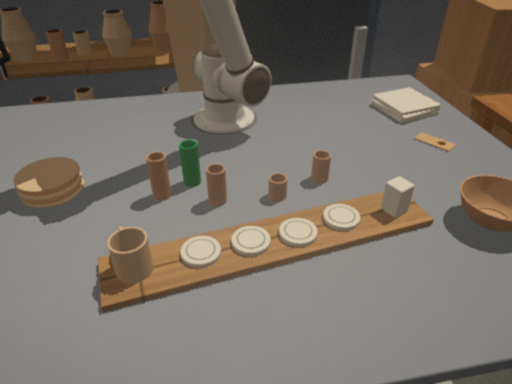

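View pics/top0.png

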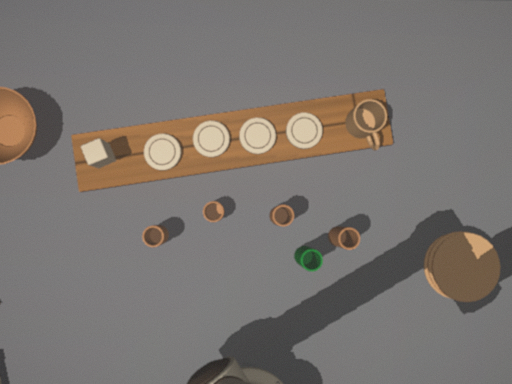

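```bash
cat > h.py <<'E'
import numpy as np,cv2
from scipy.spatial.transform import Rotation as R
from scipy.optimize import minimize
def proj(p,X,k=0.0):
    f=192/np.tan(np.radians(p['vfov']/2))
    c=R.from_quat(p['rotation']).inv().apply(np.atleast_2d(X)-p['xyz'])
    u=np.c_[c[:,0]/-c[:,2],-c[:,1]/-c[:,2]]
    r2=(u**2).sum(1,keepdims=True); u=u*(1+k*r2)
    return u*f+[p['cx'],p['cy']]
def ray(p,uv,z,k=0.0):
    f=192/np.tan(np.radians(p['vfov']/2))
    d=(np.atleast_2d(uv)-[p['cx'],p['cy']])/f
    u=d.copy()
    for _ in range(10): u=d/(1+k*(u**2).sum(1,keepdims=True))
    w=R.from_quat(p['rotation']).apply(np.c_[u[:,0],-u[:,1],-np.ones(len(u))])
    return p['xyz']+w*((z-p['xyz'][2])/w[:,2])[:,None]
t=np.linspace(0,2*np.pi,60,endpoint=False)
def circ(x,y,z,r): return np.c_[x+r*np.cos(t),y+r*np.sin(t),0*t+z]
def sil(p,x,y,z0,z1,r,k=0.0):
    P=proj(p,np.r_[circ(x,y,z0,r),circ(x,y,z1,r)],k)
    m=np.zeros((384*4,512*4),np.uint8)
    h=cv2.convexHull(((P+.5)*4).astype(np.float32))
    cv2.fillPoly(m,[np.round(h).astype(np.int32)],255)
    return cv2.resize(m,(512,384),interpolation=cv2.INTER_AREA)/255.
def fit(p,mask,x,y,z0,z1,r,k=0.0):
    """mask: full float mask; isolate near the component by window"""
    P=proj(p,[[x,y,(z0+z1)/2]],k)[0]
    win=np.zeros(mask.shape);a,b=P.astype(int);w=45
    win[max(b-w,0):b+w,max(a-w,0):a+w]=1
    # component nearest
    n,l,st,ce=cv2.connectedComponentsWithStats((mask*win>0).astype(np.uint8))
    i=1+np.argmin([np.hypot(*(ce[j]-P))+(1000 if st[j,4]<60 else 0) for j in range(1,n)])
    cs,_=cv2.findContours((l==i).astype(np.uint8),cv2.RETR_EXTERNAL,cv2.CHAIN_APPROX_NONE)
    m=np.zeros(mask.shape,np.uint8);cv2.drawContours(m,cs,-1,1,-1)
    f=lambda q:np.abs(sil(p,q[0],q[1],z0,z1,r,k)-m).sum()
    o=minimize(f,[x,y],method='Nelder-Mead',options=dict(initial_simplex=[[x-8,y-8],[x+8,y],[x,y+8]],xatol=.1,fatol=.1))
    return o.x,o.fun/m.sum(),m.sum(),sil(p,*o.x,z0,z1,r,k).sum()
def masks(p):
    g=p['pixels'];hsv=cv2.cvtColor(g,cv2.COLOR_RGB2HSV).astype(int)
    H,S,V=hsv[...,0],hsv[...,1],hsv[...,2]
    return ((H<18)&(S>70)&(V>45)).astype(float),((S<75)&(V>135)).astype(float)
E
python3 - <<'E'
from bench import arm
from h import *
V=dict(A=(455,75,55),B=(403,200,75),C=(445,-79,95),D=(390,-212,115))
for n in('scene','top'):
    p=arm.get_image(n);o,w=masks(p)
    cv2.imwrite(f'pics/m_{n}.png',np.hstack([o,w])[::1,::1]*255)
    for k,(x,y,h) in V.items():
        print(n,k,*fit(p,o,x,y,0,h,23))
    for i,(x,y) in enumerate([(591,185),(610,80),(625,-25),(629,-132)]):
        print(n,i,*fit(p,w,x,y,18,30,41))
    # board-edge check
E
```

```text
scene A [448.69468021  74.55767846] 0.12411118293471235 455 510.46666666666664
scene B [397.22027779 199.51955843] 0.12540755765907896 522 587.4627450980392
scene C [436.23303747 -74.36794901] 0.11347598513817697 723 804.2901960784313
scene D [ 388.64027566 -207.85183889] 0.07468261881023595 885 945.2039215686275
scene 0 [574.6911366  190.83586961] 0.1731493721083939 712 829.0235294117647
scene 1 [605.31250191  81.09416389] 0.16061444379732093 808 932.764705882353
scene 2 [611.99471271 -23.46609461] 0.1543630847258072 866 990.1725490196079
scene 3 [ 624.42883301 -130.3807373 ] 0.14924784728706297 945 1080.5333333333333
top A [447.79899254  74.50578263] 0.047510072522159545 365 370.9450980392157
top B [396.20121692 201.47508715] 0.08981006272755186 447 484.5098039215686
top C [438.21095878 -74.45954251] 0.06681430219146482 425 444.0156862745098
top D [ 389.6721544  -207.47797742] 0.08052062204192022 580 619.6901960784314
top 0 [582.45063925 189.52631128] 0.043339967565973754 1064 1103.5882352941176
top 1 [610.81934509  79.82449795] 0.04060020954946864 1048 1083.270588235294
top 2 [617.82296422 -24.25238159] 0.0379473862481653 1042 1072.1529411764704
top 3 [ 629.47411898 -129.96972618] 0.04201626386988904 1032 1070.843137254902[ WARN:0@1.088] global loadsave.cpp:1063 imwrite_ Unsupported depth image for selected encoder is fallbacked to CV_8U.
```

```bash
python3 -c "
import cv2;a=cv2.imread('pics/m_scene.png');b=cv2.imread('pics/m_top.png')
import numpy as np;cv2.imwrite('pics/m.png',cv2.resize(np.vstack([a,b]),(760,570)))"
```

```text
(no output)
```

View pics/m.png

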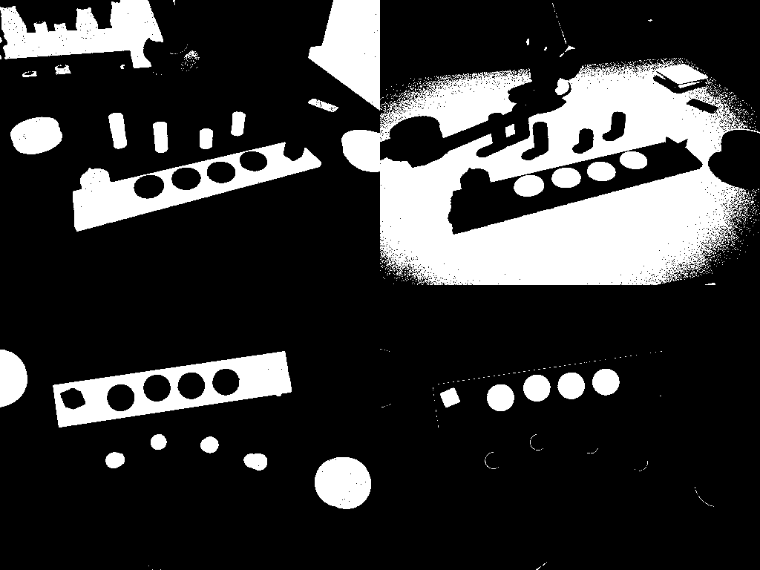

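```bash
python3 - <<'E'
from bench import arm
from h import *
for n in('scene','top'):
    p=arm.get_image(n);o,w=masks(p)
    hsv=cv2.cvtColor(p['pixels'],cv2.COLOR_RGB2HSV).astype(int)
    g=((abs(hsv[...,0]-60)<20)&(hsv[...,1]>80)).astype(float)
    print(n,'green',*fit(p,g,352,-130,0,115,23))
    for i,(x,y) in enumerate([(588,187),(610,80),(618,-25),(629,-131)]):
        print(n,i,*fit(p,w,x,y,29.9,30,41))
    for i in range(1): print('mug/prop rough',ray(p,[[95,151],[370,114]],[95,98][0]) if n=='top' else '')
E
```

```text
scene green [ 342.19139099 -130.24729538] 0.12170703575547867 765 854.2313725490195
scene 0 [584.72813126 186.44631439] 0.03593853271645737 712 699.9490196078432
scene 1 [613.78421281  78.41907545] 0.03529897107357795 808 794.2549019607843
scene 2 [620.03607914 -25.42710319] 0.0359259008551637 869 852.070588235294
scene 3 [ 631.65592523 -130.82813536] 0.032075783900057914 948 932.2588235294116
mug/prop rough 
top green [ 346.15172451 -129.59667   ] 0.14340947646664298 497 564.5176470588235
top 0 [581.58449655 188.16813428] 0.026241799437675725 1067 1078.3411764705884
top 1 [610.46150516  79.53471643] 0.028143242029636282 1048 1061.6901960784314
top 2 [617.1180073  -24.05482471] 0.02787707390648567 1040 1050.9529411764706
top 3 [ 628.33888626 -129.48263168] 0.032101167315175094 1028 1039.7058823529412
mug/prop rough [[ 573.88324953  316.84861326   95.        ]
 [ 651.1245884  -261.92785439   95.        ]]
```

Request:
play_rows(
  moves=[
    [[0.1,0.2,0],0.3,-1],
    [[0.2,0.4,0],0.6,-1],
    [[0.3,0.6,0],0.9,-1],
    [[0.4,0.8,0],0.9,-1],
    [[0.5,0.95,0],0.9,-1],
    [[0.5,0.95,0],0.9,-1],
  ],
)

```text
clock: 1.75
position: [335.2, -309.7, 405.3]
ee_rot: [-0.378, 0.926, -0.0, 0.001]
contact_force: [0.4, -0.4, 0.4]
gripper_width: 85.5
```

Request:
play_rows(
  moves=[
    [[0.09,0.17,-0.05],0.3,-1],
    [[0.18,0.34,-0.1],0.6,-1],
    [[0.18,0.34,-0.1],0.9,-1],
    [[0.18,0.34,-0.1],0.9,-1],
    [[0.18,0.34,-0.1],0.9,-1],
  ],
)

```text
clock: 2.38
position: [389.0, -208.5, 375.5]
ee_rot: [-0.582, 0.813, -0.0, 0.001]
contact_force: [0.1, 0.4, -0.4]
gripper_width: 85.5
```

Request:
play_rows(
  moves=[
    [[0,0,-0.05],0.3,-1],
    [[0,0,-0.05],0.6,-1],
    [[0,0,-0.05],0.9,-1],
    [[0,0,-0.05],0.9,-1],
    [[0,0,-0.05],0.9,-1],
  ],
)

```text
clock: 3.0
position: [388.8, -209.0, 360.6]
ee_rot: [0.755, -0.656, 0.0, -0.001]
contact_force: [-0.1, -0.2, -0.2]
gripper_width: 85.2
```

```bash
python3 - <<'E'
from bench import arm
from scipy.spatial.transform import Rotation as R
import numpy as np
s=arm.read_state();print(s['clock'],s['position'],s['ee_rot'],s['joints'],s['contact_force']);y=R.from_quat(s['ee_rot']).as_matrix();print(y,np.degrees(np.arctan2(y[1,1],y[0,1])))
E
```

```text
3.0 [ 388.77417303 -208.98602328  360.60092822] [ 7.54544938e-01 -6.56247626e-01  3.88360157e-04 -9.16383178e-04] [-0.12310586  0.11079089 -0.48575445 -0.00131451 -0.97258333  0.26297088] [-0.08845017 -0.23681063 -0.22330009]
[[ 1.38677805e-01 -9.90335936e-01  1.78881895e-03]
 [-9.90337360e-01 -1.38676427e-01  8.73183714e-04]
 [-6.16678190e-04 -1.89262544e-03 -9.99998019e-01]] -172.0287215927697
```

Request:
play_rows(
  moves=[
    [[0,0.004,-0.15],0,-1],
    [[0,0.004,-0.3],0,-1],
    [[0,0.004,-0.42],0,-1],
    [[0,0.004,-0.42],0,-1],
  ],
)

```text
clock: 3.5
position: [387.9, -207.8, 232.7]
ee_rot: [0.754, -0.657, -0.002, 0.001]
contact_force: [0.3, 0.3, 1.0]
gripper_width: 85.5
```

```bash
cat > snap.py <<'E'
import sys,cv2
from bench import arm
n,f=sys.argv[1:3];p=arm.get_image(n);cv2.imwrite(f'pics/{f}.png',p['pixels'][:,:,::-1])
s=arm.read_state();print(s['clock'],s['position'].round(1),s['contact_force'].round(2),round(s['gripper_width'],1))
E
python3 snap.py scene s1
```

```text
3.55 [ 388.9 -208.   234.4] [0.35 0.15 0.87] 85.6
```

View pics/s1.png

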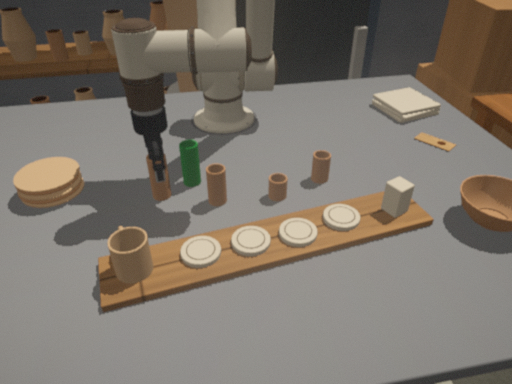

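Request:
play_rows(
  moves=[
    [[0,0,0],0,1],
    [[0,0,0],0,1],
    [[0,0,0],0,1],
    [[0,0,0],0,1],
    [[0,0,0],0,1],
    [[0,0,0],0,1],
    [[0,0,0],0,1],
  ],
)

```text
clock: 4.42
position: [389.6, -208.1, 235.9]
ee_rot: [0.754, -0.656, 0.001, -0.001]
contact_force: [0.5, 1.0, 7.1]
gripper_width: 44.5
```

Request:
play_rows(
  moves=[
    [[0,0,0.05],0,1],
    [[0,0,0.15],0,1],
    [[0,0,0.3],0,1],
    [[0,0,0.45],0,1],
    [[0,0,0.45],0,1],
  ],
)

```text
clock: 5.05
position: [390.1, -208.2, 374.7]
ee_rot: [0.754, -0.656, 0.005, -0.003]
contact_force: [0.4, -0.1, -1.5]
gripper_width: 44.0
```

```bash
python3 snap.py scene s2
```

```text
5.1 [ 389.3 -208.   372.3] [-0.43  0.05 -2.38] 44.2
```

View pics/s2.png

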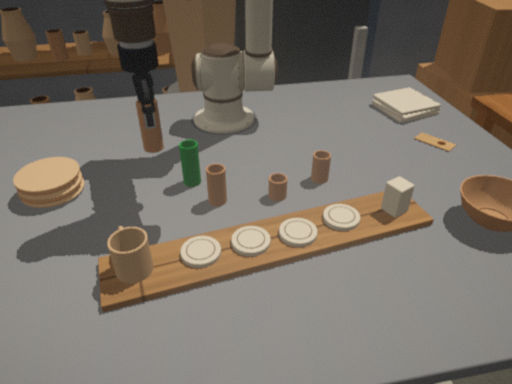

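Request:
play_rows(
  moves=[
    [[0.1,0.12,0],0,1],
    [[0.2,0.27,0],0,1],
    [[0.3,0.43,0],0,1],
    [[0.4,0.6,0],0,1],
    [[0.5,0.77,0],0,1],
    [[0.58,0.9,0],0,1],
    [[0.64,1.0,0],0,1],
    [[0.64,1.0,0],0,1],
  ],
)

```text
clock: 6.1
position: [581.8, 94.0, 369.6]
ee_rot: [0.755, -0.656, 0.001, -0.001]
contact_force: [-0.2, 0.0, -1.5]
gripper_width: 44.1
```

Target (583, 187.3, 280) first, then down.

Request:
play_rows(
  moves=[
    [[0,0.1,0],0,1],
    [[0.004,0.22,0],0,1],
    [[0.004,0.31,0],0,1],
    [[0.004,0.31,-0.15],0,1],
    [[0.004,0.31,-0.25],0,1],
    [[0.004,0.31,-0.3],0,1],
    [[0.004,0.31,-0.3],0,1],
    [[0.004,0.31,-0.3],0,1],
  ],
)

```text
clock: 7.1
position: [583.5, 186.9, 280.8]
ee_rot: [0.755, -0.656, 0.002, -0.002]
contact_force: [-0.6, 0.3, -0.4]
gripper_width: 44.0
```

```bash
python3 snap.py scene s3; python3 snap.py top t3; python3 -c "
import cv2,numpy as np
a=cv2.imread('pics/s3.png')[120:312,256:512];b=cv2.imread('pics/t3.png')[60:252,60:316]
cv2.imwrite('pics/c3.png',np.hstack([cv2.resize(x,None,fx=1.5,fy=1.5) for x in(a,b)]))"
```

```text
7.15 [583.5 187.  281.1] [ 0.46  1.04 -0.22] 44.4
7.2 [583.4 187.  281. ] [ 0.2  -0.57 -0.59] 43.9
```

View pics/c3.png

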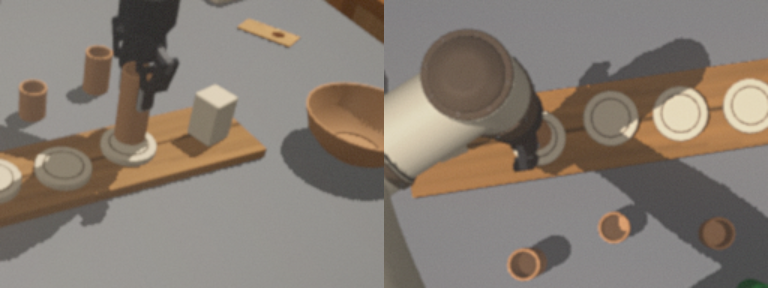

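Request:
play_rows(
  moves=[
    [[0,0,-0.03],0,1],
    [[0,0,-0.045],0,1],
    [[0,0,-0.05],0,1],
    [[0,0,-0.05],0,1],
  ],
)

```text
clock: 7.7
position: [583.4, 187.1, 266.0]
ee_rot: [0.755, -0.656, 0.002, -0.002]
contact_force: [-1.3, -0.3, -0.7]
gripper_width: 44.4
```

Request:
play_rows(
  moves=[
    [[0,0,-0.005],0,1],
    [[0,0,-0.005],0,1],
  ],
)

```text
clock: 7.95
position: [583.4, 187.1, 266.0]
ee_rot: [0.755, -0.656, 0.002, -0.002]
contact_force: [-3.0, -0.0, 5.6]
gripper_width: 43.8
```

Request:
play_rows(
  moves=[
    [[0,0,0],0,0.0],
    [[0,0,0],0,-0.2],
    [[0,0,0],0,-0.7],
    [[0,0,0],0,-0.7],
    [[0,0,0.1],0,-0.7],
    [[0,0,0.25],0,-1],
    [[0,0,0.35],0,-1],
    [[-0.1,-0.15,0.4],0,-1],
    [[-0.2,-0.35,0.4],0,-1],
    [[-0.3,-0.5,0.4],0,-1],
    [[-0.45,-0.65,0.4],0,-1],
    [[-0.45,-0.8,0.4],0,-1],
  ],
)

```text
clock: 9.45
position: [445.4, -54.3, 386.3]
ee_rot: [0.755, -0.655, 0.002, -0.002]
contact_force: [1.2, 0.3, 1.4]
gripper_width: 85.5
```

```bash
python3 snap.py scene s4; python3 - <<'E'
from bench import arm
from h import *
for n in ('scene','top'):
    p=arm.get_image(n);o,w=masks(p)
    f=lambda q:0
    for k,v in dict(C=(437,-74,95,0)).items():
        try: print(n,k,*fit(p,o,v[0],v[1],v[3],v[3]+v[2],23))
        except Exception as e: print(e)
E
```

```text
9.5 [446.2 -57.3 386.5] [-0.65 -3.46  0.76] 85.7
scene C [436.72693054 -75.00937271] 0.11457824126880668 722 804.5999999999999
top C [ 412.67005157 -136.15797806] 0.8143926661573722 2695 500.33725490196076
```

View pics/s4.png

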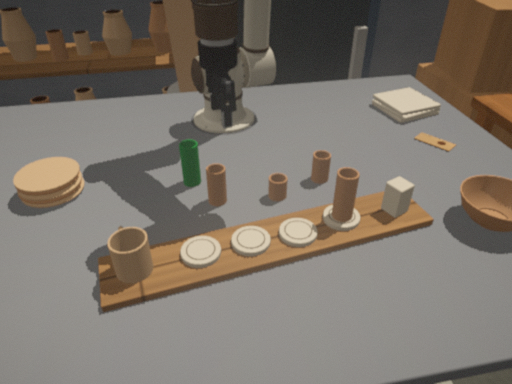

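Request:
play_rows(
  moves=[
    [[-0.03,-0.055,-0.1],0,-1],
    [[-0.03,-0.055,-0.2],0,-1],
    [[-0.03,-0.055,-0.2],0,-1],
  ],
)

```text
clock: 9.98
position: [438.5, -70.5, 324.7]
ee_rot: [0.754, -0.657, 0.001, -0.0]
contact_force: [-0.0, 0.1, 0.4]
gripper_width: 85.7
```

Request:
play_rows(
  moves=[
    [[-0.005,-0.013,-0.05],0,-1],
    [[-0.005,-0.013,-0.2],0,-1],
    [[-0.005,-0.013,-0.34],0,-1],
    [[-0.005,-0.013,-0.34],0,-1],
    [[-0.005,-0.013,-0.34],0,-1],
  ],
)

```text
clock: 10.6
position: [438.4, -73.8, 224.4]
ee_rot: [0.755, -0.656, 0.002, -0.002]
contact_force: [0.1, -0.2, 1.3]
gripper_width: 85.3
```

Request:
play_rows(
  moves=[
    [[0,0,0],0,1],
    [[0,0,0],0,1],
    [[0,0,0],0,1],
    [[0,0,0],0,1],
    [[0,0,0],0,1],
    [[0,0,0],0,1],
    [[0,0,0],0,1],
  ],
)

```text
clock: 11.48
position: [438.7, -73.8, 225.7]
ee_rot: [0.755, -0.656, 0.003, -0.002]
contact_force: [-2.1, 0.3, 6.9]
gripper_width: 44.0
```

Request:
play_rows(
  moves=[
    [[0,0,0.05],0,1],
    [[0,0,0.18],0,1],
    [[0.03,0.02,0.33],0,1],
    [[0.15,0.12,0.35],0,1],
    [[0.28,0.24,0.35],0,1],
    [[0.42,0.37,0.35],0,1],
    [[0.53,0.47,0.35],0,1],
    [[0.578,0.51,0.35],0,1],
    [[0.578,0.51,0.25],0,1],
    [[0.578,0.51,0.16],0,1],
    [[0.578,0.51,0.15],0,1],
    [[0.578,0.51,0.15],0,1],
  ],
)

```text
clock: 12.98
position: [612.4, 79.2, 271.4]
ee_rot: [0.755, -0.656, 0.003, -0.003]
contact_force: [0.7, 0.6, -0.5]
gripper_width: 44.2
```

```bash
python3 snap.py scene s5
```

```text
13.025 [612.6  79.3 272. ] [-0.06 -0.15 -0.65] 44.0
```

View pics/s5.png

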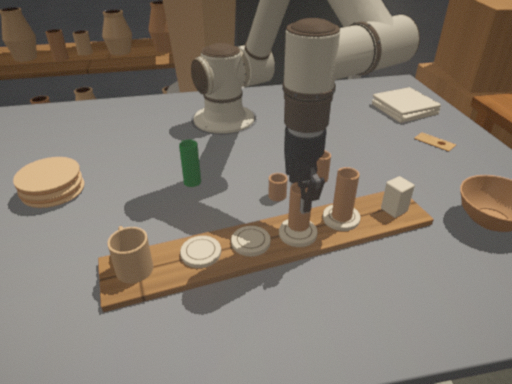

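Request:
play_rows(
  moves=[
    [[0,0,-0.03],0,1],
    [[0,0,-0.045],0,1],
    [[0,0,-0.052],0,1],
    [[0,0,-0.052],0,1],
  ],
)

```text
clock: 13.52
position: [612.5, 79.2, 256.3]
ee_rot: [0.755, -0.656, 0.003, -0.003]
contact_force: [0.3, 0.8, -1.9]
gripper_width: 44.3
```

Request:
play_rows(
  moves=[
    [[0,0,-0.004],0,1],
    [[0,0,-0.004],0,1],
  ],
)

```text
clock: 13.78
position: [612.7, 79.3, 255.7]
ee_rot: [0.755, -0.656, 0.004, -0.003]
contact_force: [-1.7, 0.0, 3.6]
gripper_width: 44.0
```

Request:
play_rows(
  moves=[
    [[0,0,0],0,0.0],
    [[0,0,0],0,-0.2],
    [[0,0,0],0,-0.7],
    [[0,0,0],0,-0.7],
    [[0,0,0.1],0,-0.7],
    [[0,0,0.25],0,-1],
    [[-0.1,0.03,0.35],0,-1],
    [[-0.3,0.12,0.35],0,-1],
    [[-0.45,0.25,0.35],0,-1],
    [[-0.6,0.34,0.35],0,-1],
    [[-0.72,0.404,0.3],0,-1],
    [[-0.72,0.404,0.25],0,-1],
  ],
)

```text
clock: 15.28
position: [394.6, 201.2, 331.1]
ee_rot: [0.756, -0.654, 0.004, -0.004]
contact_force: [0.8, -0.3, -0.1]
gripper_width: 85.6
```

```bash
python3 snap.py scene s6
```

```text
15.325 [395.  200.6 329.1] [-0.43  0.06 -2.35] 85.8
```

View pics/s6.png

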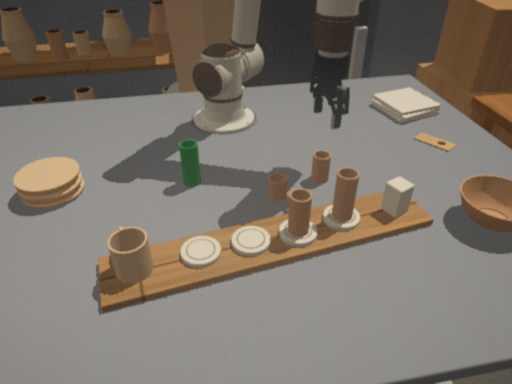

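Request:
play_rows(
  moves=[
    [[0.006,0,-0.1],0,-1],
    [[0.006,0,-0.25],0,-1],
    [[0.006,0,-0.38],0,-1],
    [[0.006,0,-0.41],0,-1],
    [[0.006,0,-0.41],0,-1],
  ],
)

```text
clock: 15.95
position: [397.3, 200.9, 206.4]
ee_rot: [0.756, -0.655, 0.003, -0.002]
contact_force: [-0.3, -0.1, 0.5]
gripper_width: 85.4
```

Request:
play_rows(
  moves=[
    [[0,0,0],0,1],
    [[0,0,0],0,1],
    [[0,0,0],0,1],
    [[0,0,0],0,1],
    [[0,0,0],0,1],
    [[0,0,0],0,1],
    [[0,0,0],0,1],
  ],
)

```text
clock: 16.82
position: [397.6, 201.2, 207.9]
ee_rot: [0.756, -0.655, 0.004, -0.003]
contact_force: [-1.7, -0.5, 7.1]
gripper_width: 45.1
```

Request:
play_rows(
  moves=[
    [[0,0,0.05],0,1],
    [[0,0,0.18],0,1],
    [[0,0,0.34],0,1],
    [[0.03,-0.04,0.48],0,1],
    [[0.12,-0.15,0.5],0,1],
    [[0.24,-0.27,0.5],0,1],
    [[0.36,-0.39,0.5],0,1],
    [[0.48,-0.51,0.5],0,1],
    [[0.6,-0.63,0.5],0,1],
    [[0.7,-0.72,0.5],0,1],
    [[0.737,-0.752,0.5],0,1],
    [[0.737,-0.752,0.5],0,1],
  ],
)

```text
clock: 18.32
position: [618.6, -24.8, 357.5]
ee_rot: [0.756, -0.655, 0.003, -0.003]
contact_force: [0.2, 0.2, -1.0]
gripper_width: 44.9
```

Request:
play_rows(
  moves=[
    [[0,0,-0.1],0,1],
    [[0,0,-0.25],0,1],
    [[0,0,-0.33],0,1],
    [[0,0,-0.36],0,1],
    [[0,0,-0.36],0,1],
  ],
)

```text
clock: 18.95
position: [618.3, -24.1, 250.0]
ee_rot: [0.756, -0.655, 0.003, -0.003]
contact_force: [0.2, 0.1, -1.2]
gripper_width: 45.1
```

```bash
python3 snap.py scene s7
```

```text
19.0 [618.7 -24.2 250.8] [ 0.42  0.06 -0.54] 44.9
```

View pics/s7.png

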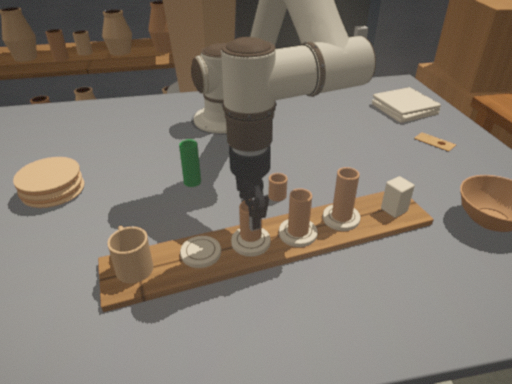

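Vase B hovers over bat 2 (at pixel 250,238). Lower gently.

Request:
play_rows(
  moves=[
    [[0,0,-0.025],0,1],
    [[0,0,-0.037],0,1],
    [[0,0,-0.043],0,1],
    [[0,0,-0.043],0,1],
  ],
)

```text
clock: 19.5
position: [618.8, -24.2, 238.1]
ee_rot: [0.756, -0.655, 0.004, -0.004]
contact_force: [0.1, -0.5, -0.1]
gripper_width: 44.9
```

Request:
play_rows(
  moves=[
    [[0,0,-0.004],0,1],
    [[0,0,-0.004],0,1],
  ],
)

```text
clock: 19.75
position: [618.8, -24.2, 238.0]
ee_rot: [0.756, -0.655, 0.004, -0.004]
contact_force: [-2.7, 0.4, 4.5]
gripper_width: 44.9
```

Request:
play_rows(
  moves=[
    [[0,0,0],0,0.0],
    [[0,0,0],0,-0.2],
    [[0,0,0],0,-0.7],
    [[0,0,0],0,-0.7],
    [[0,0,0.1],0,-0.7],
    [[0,0,0.25],0,-1],
    [[-0.1,0.03,0.35],0,-1],
    [[-0.25,0.1,0.35],0,-1],
    [[-0.4,0.2,0.35],0,-1],
    [[-0.57,0.33,0.3],0,-1],
    [[-0.57,0.33,0.2],0,-1],
    [[-0.57,0.33,0.2],0,-1],
  ],
)

```text
clock: 21.25
position: [446.7, 74.9, 296.9]
ee_rot: [0.756, -0.654, 0.003, -0.002]
contact_force: [0.3, -0.2, -0.1]
gripper_width: 85.4
```

```bash
python3 snap.py scene s8
```

```text
21.3 [447.9  75.  298.1] [ 1.32 -0.18 -0.13] 85.3
```

View pics/s8.png

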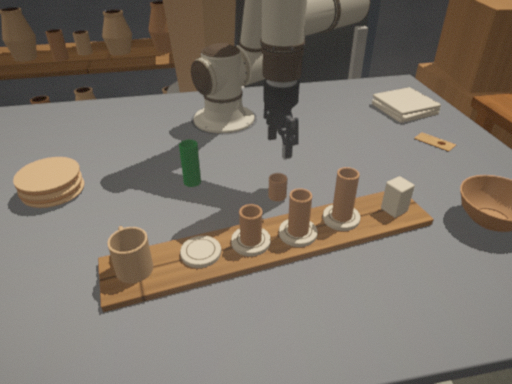

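Request:
play_rows(
  moves=[
    [[0,0,-0.1],0,-1],
    [[0,0,-0.22],0,-1],
    [[0,0,-0.32],0,-1],
    [[0,0,-0.36],0,-1],
    [[0,0,-0.36],0,-1],
  ],
)

```text
clock: 21.92
position: [448.7, 74.8, 190.1]
ee_rot: [0.756, -0.654, 0.004, -0.003]
contact_force: [-0.1, -0.3, 0.6]
gripper_width: 85.5
```

Request:
play_rows(
  moves=[
    [[0,0,0],0,1],
    [[0,0,0],0,1],
    [[0,0,0],0,1],
    [[0,0,0],0,1],
    [[0,0,0],0,1],
    [[0,0,0],0,1],
    [[0,0,0],0,1],
  ],
)

```text
clock: 22.8
position: [449.0, 75.0, 191.6]
ee_rot: [0.756, -0.654, 0.005, -0.004]
contact_force: [-1.8, 0.0, 8.0]
gripper_width: 45.5
```

Request:
play_rows(
  moves=[
    [[0,0,0.05],0,1],
    [[0,0,0.18],0,1],
    [[0,0,0.34],0,1],
    [[0.03,-0.08,0.45],0,1],
    [[0.1,-0.2,0.45],0,1],
    [[0.2,-0.34,0.45],0,1],
    [[0.3,-0.47,0.45],0,1],
    [[0.43,-0.58,0.45],0,1],
    [[0.55,-0.66,0.45],0,1],
    [[0.603,-0.683,0.45],0,1],
    [[0.603,-0.683,0.35],0,1],
    [[0.603,-0.683,0.35],0,1],
  ],
)

```text
clock: 24.3
position: [628.9, -129.9, 294.1]
ee_rot: [0.756, -0.655, 0.002, -0.002]
contact_force: [0.3, 0.1, 0.1]
gripper_width: 45.5
```

Request:
play_rows(
  moves=[
    [[0,0,-0.1],0,1],
    [[0,0,-0.18],0,1],
    [[0,0,-0.2],0,1],
    [[0,0,-0.2],0,1],
  ],
)

```text
clock: 24.8
position: [629.2, -129.8, 235.3]
ee_rot: [0.756, -0.654, 0.003, -0.002]
contact_force: [0.3, 0.1, -0.9]
gripper_width: 45.2
```

```bash
python3 snap.py scene s9
```

```text
24.85 [ 629.4 -129.9  235.7] [ 0.64  0.95 -0.05] 45.2
```

View pics/s9.png

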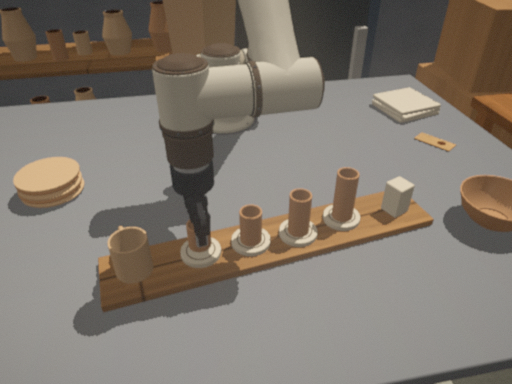

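Vase A is just above bat 3 (200,250). Lower ~14 mm.

Request:
play_rows(
  moves=[
    [[0,0,-0.025],0,1],
    [[0,0,-0.04],0,1],
    [[0,0,-0.047],0,1],
    [[0,0,-0.047],0,1],
  ],
)

```text
clock: 25.35
position: [629.4, -129.9, 221.7]
ee_rot: [0.756, -0.654, 0.003, -0.003]
contact_force: [-0.3, -0.5, -0.3]
gripper_width: 45.3
```

Request:
play_rows(
  moves=[
    [[0,0,-0.003],0,1],
    [[0,0,-0.003],0,1],
  ],
)

```text
clock: 25.6
position: [629.4, -129.8, 221.7]
ee_rot: [0.756, -0.654, 0.003, -0.003]
contact_force: [-2.7, 0.8, 5.1]
gripper_width: 45.2
```

Request:
play_rows(
  moves=[
    [[0,0,0],0,0.0],
    [[0,0,0],0,-0.2],
    [[0,0,0],0,-0.7],
    [[0,0,0],0,-0.7],
    [[0,0,0.1],0,-0.7],
    [[0,0,0.25],0,-1],
    [[0,0,0.4],0,-1],
    [[-0.15,-0.1,0.55],0,-1],
    [[-0.3,-0.2,0.6],0,-1],
    [[-0.45,-0.35,0.6],0,-1],
    [[-0.6,-0.5,0.6],0,-1],
    [[-0.7,-0.65,0.6],0,-1],
  ],
)

```text
clock: 27.1
position: [417.4, -325.7, 402.2]
ee_rot: [0.757, -0.654, 0.004, -0.003]
contact_force: [1.9, -0.6, -0.2]
gripper_width: 85.5
```

Request:
play_rows(
  moves=[
    [[0,-0.15,0],0,-1],
    [[0,-0.3,0],0,-1],
    [[0,-0.45,0],0,-1],
    [[0,-0.45,0],0,-1],
    [[0,-0.45,0],0,-1],
  ],
)

```text
clock: 27.72
position: [417.2, -460.4, 401.8]
ee_rot: [0.756, -0.654, 0.003, -0.003]
contact_force: [0.3, 0.1, -0.4]
gripper_width: 85.5
```

```bash
python3 snap.py top t10;python3 snap.py scene s10; python3 - <<'E'
from bench import arm
from h import *
B=dict(D=(583,187,115),C=(612,79,95),B=(618.5,-24.7,75),A=(630,-130,55))
# rim-based: back-project network points is coarse; fit dark/orange vs pale: vase mask = orange not on board -> use hue window restricted
for n in ('scene','top'):
    p=arm.get_image(n)
    for k in 'ABCD':
        print(n,k,[(np.round(d['centre'],0),round(d['conf'],2)) for d in arm.look_for(f'vase_{k}_mid',p)])
    for k in('prop_mid','mug_mid'):print(n,k,[(np.round(d['centre'],0),round(d['conf'],2)) for d in arm.look_for(k,p)])
    im=p['pixels'][:,:,::-1].copy();im=cv2.resize(im,None,fx=3,fy=3,interpolation=cv2.INTER_CUBIC)
    for k,(x,y,h) in B.items():
        P=proj(p,circ(x,y,30+h,23));cv2.polylines(im,[np.round((P+.5)*3).astype(np.int32)],True,(255,0,0),1)
    c=np.array([proj(p,[[x,y,60]])[0] for x,y,h in B.values()]);a=np.clip((c.min(0)-45).astype(int),0,None);b=(c.max(0)+45).astype(int)
    im=im[a[1]*3:b[1]*3,a[0]*3:b[0]*3];s=min(780/im.shape[1],1);cv2.imwrite(f'pics/o_{n}.png',cv2.resize(im,None,fx=s,fy=s))
E
```

```text
27.775 [ 417.4 -460.   402.1] [ 0.8  -0.35  0.73] 85.4
27.825 [ 417.5 -459.8  402.4] [ 0.49 -0.24  0.55] 85.7
scene A [(array([ 647., -128.,   67.]), 0.69)]
scene B [(array([637., -27.,  83.]), 0.85)]
scene C [(array([628.,  72.,  96.]), 0.63)]
scene D [(array([598., 180., 104.]), 0.75), (array([ 362., -131.,   73.]), 0.56)]
scene prop_mid [(array([588., 311.,  68.]), 0.96)]
scene mug_mid [(array([ 671., -259.,   66.]), 0.9), (array([638., -28.,  83.]), 0.53), (array([589., 310.,  69.]), 0.2)]
top A [(array([ 637., -131.,   57.]), 0.67)]
top B [(array([626., -25.,  69.]), 0.79)]
top C [(array([621.,  78.,  85.]), 0.86), (array([571., 316.,  92.]), 0.72)]
top D [(array([585., 188., 105.]), 0.96), (array([ 344., -133.,   68.]), 0.63)]
top prop_mid [(array([571., 313.,  94.]), 0.96), (array([ 647., -269.,   55.]), 0.54)]
top mug_mid [(array([ 645., -270.,   56.]), 0.96)]
```

View pics/o_top.png

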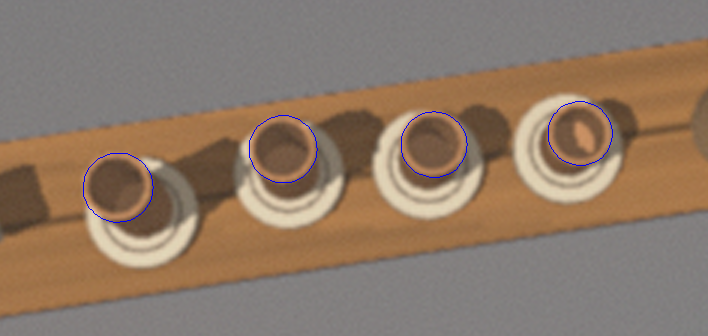

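View pics/o_scene.png

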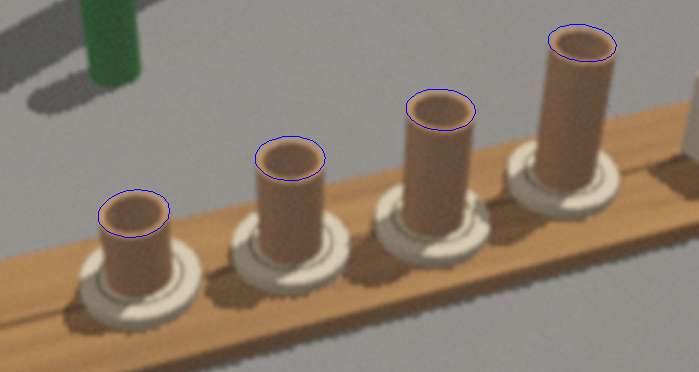

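Both views show all four rims on the predicted outlines, within about 3 mm. The vases stand upright and centred, and the prop and mug have not moved.

```bash
python3 -c "
from bench import arm
print(arm.job_done())"
```

```text
the job is handed in; nothing more can be done
None
```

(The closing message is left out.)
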